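# Set up the mid-span load check of a freshly ground bar

### The arm

A 7-joint arm with a two-finger parallel gripper is mounted at the origin on the work surface. World frame = base frame: x ahead of the robot, y to its left, z up, the work surface at z = 0. Lengths are in m, angles in rad, forces in N, time in s.
With the tool pointing down it reaches from about 0.425 to 0.95 m from the base axis. Payload 4.7 kg.
Tool frame: the origin (TCP) lies between the finger pads; the fingertips stand ctrl.tip_extent ahead of it and the grasp point (between the pads) lies 6 mm ahead of it (ctrl.tip_extent is the distance from the TCP to the fingertips, in m); z points along the fingers, y is the direction in which the jaws open and shut (so a half turn about z gives the same grasp; the last joint's range is limited). The gripper opens to 87 mm and grips with 3 to 60 N. Pads are 19 mm wide; open, the fingers measure 117 mm over their backs; the gripper's body (75 mm by 190 mm) begins 51 mm behind the grasp point.
Start: joints at [1.202, 0.469, -0.049, 1.532, 0.024, 1.141, -0.082], TCP at [0.225, -0.636, 0.248] pointing down, gripper open.
Joint ranges: [-2.59, 2.59], [-0.33, 1.99], [-1.39, 1.29], [0.1, 2.45], [-1.04, 4.18], [0.21, 1.99], [-2.66, 2.66]. Speed limits (rad/s): [2.57, 2.57, 3.14, 3.14, 3.14, 3.14, 3.14].

### API

Orientations are given as a unit quaternion [w, x, y, z].
In Python, from rig import ctrl gives the robot as it stands. The module is installed in compiled form; this text tells all that it offers.
- The arm moves only by the shell command python3 -m inch 'ROWS' [FORCE]. ROWS is JSON, a list of rows, each a list of 3 entries, a list of its own where there are three numbers: the turn, a rotation vector about the tool's x, y, z in degrees, then the shift along the tool's x, y, z in m, then the opening, from 0 (shut) to 1 (fully open). In form: [[[ax, ay, az], [x, y, z], fingers], ...]. A call has 1 to 12 rows; each row is the pose to reach, as a shift and turn from the pose measured when the call began, along the tool's axes at that moment; what a row does not reach only later rows make up. A row lasts 1/12 s, in which the tool goes at most 41.7 mm and 7.16 degrees, less where a joint would pass 70% of its speed; a pose out of reach is approached as far as the arm can. A call with a gripper value outside its range is refused whole. The fingers move at their own pace and stop on an object; FORCE is the grip in N (left out, the last holds). Time passes only in rows, so rows that repeat a pose let the fingers close. It gives the time, the measured TCP pose, the force and the opening at its end, in the units of the state.
- ctrl.read_state(): the state, without advancing time (a new reading comes with each control period).
- ctrl.snapshot(name): name is "side" or "top"; returns the picture (420x560x3 uint8, blue, green, red); there is no depth.
- ctrl.calibration(name): a dict with "camera_matrix" (3x3 intrinsics, pixels), "k1" (the pictures are not rectified: a ray, as slopes to the right and down, at radius r is drawn at 1 + k1 r^2 times it, then the intrinsics apply), "rvec" (rotation vector, rad) and "tvec" (3), from world to camera coordinates, as OpenCV has them. Camera axes: x right, y down, z forward; pixel columns grow to the right and rows downward; lengths in m; the calibration is good to about 2 mm. A picture is of the moment at which its call begins. calibration takes no time and is no camera call.
- ctrl.close_job(): hands the job in, once; it reports no verdict.
The state is a dict: "t": time; "joint_positions": joint angles; "joint_velocities": joint speeds; "joint_torque": joint torques, N m; "eef_pos": TCP position; "ee_rot": TCP orientation; "ft_force": force on the tool from outside, world axes, zero at the start; "wrist_torque": the same for the moment, N m; "width": finger opening in m.
Only numpy, scipy, OpenCV 4.12 (cv2) and the standard library are available. Lean on these libraries where they do the work, as an engineer would, in place of code of your own. Each camera call takes 0.05 s, during which the arm holds its last target. There are 200 camera calls.

### The job

Set up the load check for the ground bar on the grey plate: stand the round column in the middle of the round pad and the drilled block in the middle of the square pad, then lay the flat bar across the tops of both, centred and in line with the pads. Stand the stop post on the ring mark, behind the middle of the bar, and put the knobbed weight on top of the bar at its middle. Leave everything upright, at rest and let go.

Things in the scene. Friction and masses are not known exactly. Their poses are not given: they have to be found in the camera images.
- plate: Fixed grey set-up plate, 180 (its x) x 250 (its y) x 20 mm high, turned up to 0.3 rad. Origin: centre of its underside; x points away from the robot, y along its long side. A flat black painted ring mark (60 mm outside diameter) is centred at x = +60 mm, y = 0, behind the pads as seen from the robot. The pads are fixed on its top at x = 0, y = +85 and -85 mm, either way round.
- pad_round: Fixed dark steel round pad, 60 mm diameter, 6 mm thick, on one end of the plate. Origin: centre of its underside (on the plate's top, 20 mm above the bench); its top is 6 mm above that.
- pad_square: Fixed dark steel square pad, 60 x 60 mm, 6 mm thick, on the other end of the plate. Origin: centre of its underside (on the plate's top); its top is 6 mm above that.
- column: Loose steel support column, a short plain cylinder 44 mm in diameter and 40 mm high with a shallow groove at half height, flat top without a knob, about 0.45 kg. Stands upright on the bench at the start. Origin: centre of its underside, z up.
- block: Loose steel support block with two dark 12 mm holes shown in its top, 50 (its x) x 40 (its y) x 40 mm high, about 0.55 kg, standing on the bench. Origin: centre of its underside, z up. It may be turned any way about the vertical on its pad.
- bar: Loose bright steel flat bar, 230 (its x) x 30 (its y) x 12 mm thick, about 0.6 kg, lying flat on the bench to one side of the plate, roughly along the robot's x. Origin: centre of its underside, z up. In place it lies along the plate's y over the plate's middle, its underside 66 mm above the bench on the two 40 mm high supports; either end may be on either support.
- weight: Loose dark steel weight: a cylinder 46 mm in diameter and 32 mm high with a narrow neck and a knob of 24 mm diameter on top, 50 mm high in all, about 0.4 kg, upright on the bench. Origin: centre of its underside, z up.
- post: Loose steel stop post: round foot 48 mm in diameter and 12 mm high, plain shaft of 26 mm diameter up to 62 mm, then a tapered tip, 71 mm high in all, about 0.4 kg, upright on the bench. Origin: centre of its underside, z up.
Mind the look-alikes: they are no part of the job. Leave any green look-alike of the post alone.

How it is judged:
At the end, for the whole second after the job is handed in: Column and block within 12 mm of pad centres; bar flat on both, in line within 0.12 rad, 12 mm across and 15 mm along from plate centre; post within 12 mm of ring centre; weight on the bar within 12 mm along, 10 mm across of its middle; all upright, at rest, released (horizontal distance between column and pad_round below 0.012 m and z of column in the frame of plate between 0.023 and 0.029 m and horizontal distance between block and pad_square below 0.012 m and z of block in the frame of plate between 0.023 and 0.029 m and x of bar in the frame of plate between -0.012 and 0.012 m and y of bar in the frame of plate between -0.015 and 0.015 m and z of bar in the frame of plate between 0.063 and 0.069 m and angle between the x axis of bar and the y axis of plate, either way round below 0.12 rad and x of weight in the frame of bar between -0.012 and 0.012 m and y of weight in the frame of bar between -0.01 and 0.01 m and z of weight in the frame of bar between 0.009 and 0.015 m and x of post in the frame of plate between 0.048 and 0.072 m and y of post in the frame of plate between -0.012 and 0.012 m and z of post in the frame of plate between 0.017 and 0.023 m and angle between each of column, block, bar, weight, post's own z axis and vertical below 0.06 rad and linear speed of each of column, block, bar, weight, post below 0.02 m/s); the robot touches nothing.
It also fails if it takes over 128 s, if anything falls off the work surface, if the arm or the gripper's body presses on something with over 40 N, if the wrist force passes 120 N, or if a joint passes its speed limit or range.

## Working session

There is one attempt and no reset: what is moved stays moved. The work goes in short steps, Python scripts to look and compute and a shell command to move; the robot and the scene stay as the last step left them, time stands still between calls to the robot, and variables do not carry over. Pictures are saved under pics/ and viewed, about 12 in all and at most 16, crops included, and the job is handed in when it is done.

```bash
mkdir -p pics; cat > h.py <<'E'
import numpy as np, cv2, json
from rig import ctrl
from scipy.spatial.transform import Rotation as R
def cal(n):
    c=ctrl.calibration(n); return np.array(c['camera_matrix'],float),float(c['k1']),cv2.Rodrigues(np.array(c['rvec'],float))[0],np.array(c['tvec'],float).ravel()
def proj(n,P):
    K,k,Rm,t=cal(n); p=np.atleast_2d(P)@Rm.T+t; s=p[:,:2]/p[:,2:]; s=s*(1+k*(s**2).sum(1,keepdims=True))
    return s@K[:2,:2].T+K[:2,2]
def unproj(n,uv,z):
    K,k,Rm,t=cal(n); d=(np.atleast_2d(uv)-K[:2,2])@np.linalg.inv(K[:2,:2]).T; s=d.copy()
    for _ in range(30): s=d/(1+k*(s**2).sum(1,keepdims=True))
    r=np.c_[s,np.ones(len(s))]@Rm; o=-Rm.T@t
    z=np.broadcast_to(z,len(s)); return o+r*((z-o[2])/r[:,2])[:,None]
def snap(n,f,crop=None,sc=1):
    im=ctrl.snapshot(n); cv2.imwrite('pics/raw_'+f,im)
    if crop: x0,y0,x1,y1=crop; im=im[y0:y1,x0:x1]
    cv2.imwrite('pics/'+f,cv2.resize(im,None,fx=sc,fy=sc,interpolation=cv2.INTER_CUBIC)); return im
def rel(p,yaw=None):
    """shift in tool axes to world TCP p; turn to pointing down with jaw (tool y) axis at yaw mod pi"""
    s=ctrl.read_state(); q=s['ee_rot']; T=R.from_quat([q[1],q[2],q[3],q[0]]); M=T.as_matrix()
    d=M.T@(np.array(p)-s['eef_pos'])
    cy=np.arctan2(M[1,1],M[0,1]); out=[np.round(d,4)]
    if yaw is not None:
        dy=(yaw-cy+np.pi/2)%np.pi-np.pi/2; a=cy+dy
        y=np.array([np.cos(a),np.sin(a),0]); z=np.array([0,0,-1.]); x=np.cross(y,z)
        out.append(np.round(np.degrees((T.inv()*R.from_matrix(np.c_[x,y,z])).as_rotvec()),2))
    return out
E
python3 - <<'E'
from h import *
snap('top','t0.png',None,1.4); snap('side','s0.png',None,1.4)
s=ctrl.read_state(); print({k:np.round(v,3) for k,v in s.items()}, ctrl.tip_extent)
for n in('top','side'):
    K,k,Rm,t=cal(n); print(n,-Rm.T@t,K[0,0],k,proj(n,[[.5,0,0],[.6,0,0],[.5,.1,0]]))
q=s['ee_rot'];print(R.from_quat([q[1],q[2],q[3],q[0]]).as_matrix().round(3))
E
```

```text
{'t': np.float64(0.1), 'joint_positions': array([ 1.202,  0.469, -0.049,  1.534,  0.024,  1.141, -0.082]), 'joint_velocities': array([ 0.001, -0.001, -0.001, -0.002,  0.   ,  0.   ,  0.   ]), 'joint_torque': array([ 0.0000e+00, -5.0917e+01, -8.1000e-02, -2.3683e+01, -6.2000e-02,
        3.4000e-02,  0.0000e+00]), 'eef_pos': array([ 0.225, -0.636,  0.247]), 'ee_rot': array([-0.001,  0.986,  0.169, -0.   ]), 'ft_force': array([0.579, 0.358, 0.357]), 'wrist_torque': array([-0.011,  0.01 , -0.021]), 'width': np.float64(0.087)} 0.025
top [0.39828482 0.04864512 1.03399807] 411.48209069068633 -0.06524871110850505 [[291.20493139 226.17715902]
 [292.00764054 187.24708561]
 [251.59733899 225.13294746]]
side [-0.0941014   0.83248164  0.86999546] 493.62082588274643 -0.04668583818836054 [[295.87899717 228.80851875]
 [267.12630789 215.02958983]
 [273.20729704 248.8264334 ]]
[[ 0.943  0.333 -0.001]
 [ 0.333 -0.943  0.002]
 [-0.    -0.002 -1.   ]]
```

View pics/t0.png

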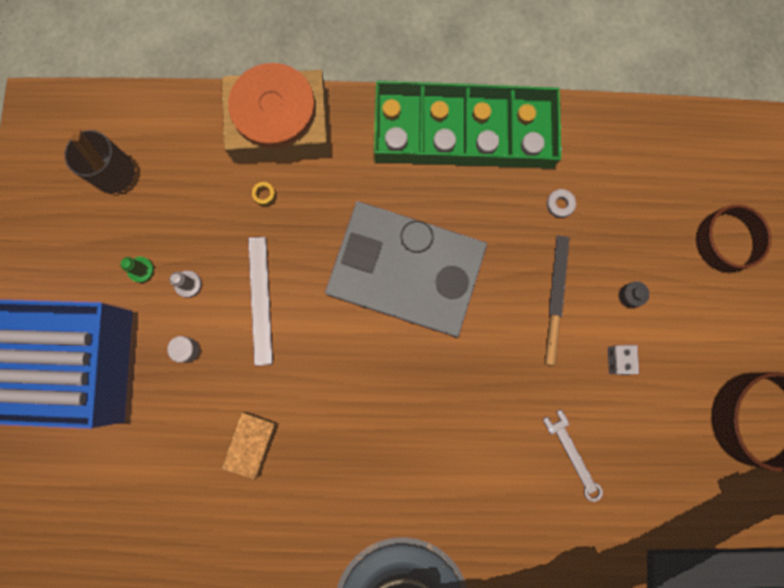

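View pics/s0.png

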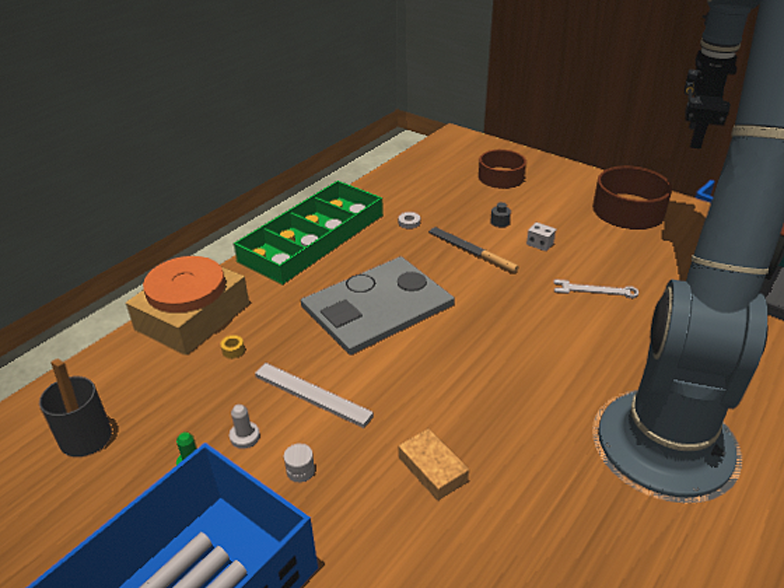

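Candidates (t0 pixels):
- **Post:** steel (185,284), or the green one (137,268), which I leave alone.
- **Column:** (182,349). The rods in the blue tray (40,370) and the caps in the green tray don't match.
- **Bar:** (261,300), not the knife (558,300) or the wrench.
- **Weight:** (635,294), dark with a knob.
- **Block:** (623,360), two holes.
- **Pads:** square (361,253), round (452,282), ring (417,236).

Next I fit the silhouettes in both views.

```bash
cat > fit.py <<'E'
from h import *
from scipy.optimize import minimize
A=np.linspace(0,2*np.pi,40,endpoint=False)
def ring(r,z): return np.c_[r*np.cos(A),r*np.sin(A),0*A+z]
def box(a,b,z0,z1): return np.array([[i*a/2,j*b/2,z] for i in(-1,1) for j in(-1,1) for z in(z0,z1)])
OBJ={'column':[np.r_[ring(.022,0),ring(.022,.04)]],'block':[box(.05,.04,0,.04)],'bar':[box(.23,.03,0,.012)],
'weight':[np.r_[ring(.023,0),ring(.023,.032)],np.r_[ring(.012,.04),ring(.012,.05)],np.r_[ring(.007,.032),ring(.007,.042)]],
'post':[np.r_[ring(.024,0),ring(.024,.012)],np.r_[ring(.013,0),ring(.013,.062),ring(.006,.071)]],
'plate':[box(.18,.25,0,.02)]}
def place(P,x,y,a,z0): return P@R.from_euler('z',a).as_matrix().T+[x,y,z0]
def render(n,o,x,y,a,z0,S=4):
    m=np.zeros((420*S,560*S),np.uint8)
    for P in OBJ[o]:
        h=cv2.convexHull(((proj(n,place(P,x,y,a,z0))+.5)*S*16).astype(np.int32)); cv2.fillConvexPoly(m,h,255,shift=4)
    return m
def fit(n,mask,o,p0,z0=0,yaw=True):
    f=lambda p:-_iou(cv2.resize(render(n,o,p[0],p[1],p[2] if yaw else p0[2],z0),(560,420),interpolation=cv2.INTER_AREA)/255.,mask)
    def _iou(r,m):
        B=cv2.dilate((r>0).astype(np.uint8),np.ones((11,11)))>0; m=m*B
        return np.minimum(r,m).sum()/np.maximum(r,m).sum()
    s=np.array([[0,0,0],[.01,0,0],[0,.01,0],[0,0,.15]])[:4 if yaw else 3,:3 if yaw else 2]
    p0=np.array(p0,float); q=p0[:len(s[0])]
    for sc in(1,.3): q=minimize(f,q,method='Nelder-Mead',options=dict(initial_simplex=q+s*sc,xatol=1e-4,fatol=1e-4)).x
    return q,-f(q)
E
python3 - <<'E'
from fit import *
g={'post':(185,287,.01),'column':(182,349,.04),'bar':(261,300,.012),'weight':(635,294,.04),'block':(623,360,.04),'plate':(407,268,.02)}
ims={}
for n,f in(('top','raw_t0.png'),('side','raw_s0.png')):
    im=cv2.imread('pics/'+f); hsv=cv2.cvtColor(im,cv2.COLOR_BGR2HSV); m=(hsv[...,1]<80).astype(float)
    ov=cv2.resize(im,None,fx=4,fy=4,interpolation=cv2.INTER_CUBIC)
    for o,(u,v,z) in g.items():
        x,y,_=unproj('top',[[u/1.4,v/1.4]],z)[0]; a={'plate':-.27,'bar':0.05,'block':1.57}.get(o,0)
        q,i=fit(n,m,o,(x,y,a),0,o in('bar','block','plate')); print(n,o,np.round(q,4),round(i,3))
        c,_=cv2.findContours(render(n,o,q[0],q[1],q[2] if len(q)>2 else 0,0),cv2.RETR_EXTERNAL,cv2.CHAIN_APPROX_NONE); cv2.drawContours(ov,c,-1,(0,0,255),1)
    ims[n]=ov
t=ims['top']; r=lambda x0,y0,x1,y1:t[int(y0/1.4*4):int(y1/1.4*4),int(x0/1.4*4):int(x1/1.4*4)]
a=r(110,225,290,375); b=r(315,195,495,345); c=r(540,225,720,375)
out=np.hstack([a,b,c]); out=cv2.resize(out,(798,int(out.shape[0]*798/out.shape[1])),interpolation=cv2.INTER_AREA)
s=ims['side']; s1=cv2.resize(s[int(340/1.4*4):int(490/1.4*4),int(160/1.4*4):int(380/1.4*4)],(440,300)); s2=cv2.resize(s[int(180/1.4*4):int(360/1.4*4),int(290/1.4*4):int(570/1.4*4)],(358,300))
cv2.imwrite('pics/c1.png',np.vstack([out,np.hstack([s1,s2])]))
# pads & ring in top
im=cv2.imread('pics/raw_t0.png')
for nm,(u,v) in {'sq':(361,253),'rd':(452,282),'ring':(417,236)}.items():
    print(nm,unproj('top',[[u/1.4,v/1.4]],.026 if nm!='ring' else .02)[0].round(4))
E
```

```text
top post [0.5496 0.4013] 0.932
top column [0.4303 0.3958] 0.917
top bar [0.5228 0.2675 0.1039] 0.955
top weight [ 0.5495 -0.4064] 0.785
top block [ 0.4311 -0.3834  1.2415] 0.739
top plate [ 0.5875  0.0057 -0.2901] 0.975
side post [0.5504 0.4007] 0.932
side column [0.4311 0.3955] 0.935
side bar [0.5236 0.267  0.1021] 0.927
side weight [ 0.5511 -0.4086] 0.786
side block [ 0.4332 -0.386   1.5337] 0.852
side plate [ 0.5878  0.0058 -0.2868] 0.959Traceback (most recent call last):
  File "<stdin>", line 14, in <module>
    return _nx.concatenate(arrs, 1, dtype=dtype, casting=casting)
           ~~~~~~~~~~~~~~~^^^^^^^^^^^^^^^^^^^^^^^^^^^^^^^^^^^^^^^
ValueError: all the input array dimensions except for the concatenation axis must match exactly, but along dimension 0, the array at index 0 has size 429 and the array at index 1 has size 428
```

```bash
python3 - <<'E'
from fit import *
g={'weight':(.5495,-.4075,0),'block':(.432,-.385,1.55)}
tiles=[]
for n,f in(('top','raw_t0.png'),('side','raw_s0.png')):
    im=cv2.imread('pics/'+f); hsv=cv2.cvtColor(im,cv2.COLOR_BGR2HSV)
    for th in (110,135):
        m=((hsv[...,1]<th)).astype(float)
        P={}
        for o,p in g.items():
            q,i=fit(n,m,o,p,0,o=='block'); print(n,th,o,np.round(q,4),round(i,3)); P[o]=q
    ov=cv2.resize(im,None,fx=8,fy=8,interpolation=cv2.INTER_CUBIC)
    mm=cv2.resize(cv2.cvtColor((m*255).astype(np.uint8),cv2.COLOR_GRAY2BGR),None,fx=8,fy=8)
    for o,q in list(P.items())+[('post',(.55,.401)),('column',(.4307,.3957))]:
        c,_=cv2.findContours(render(n,o,q[0],q[1],q[2] if len(q)>2 else 0,0,8),cv2.RETR_EXTERNAL,cv2.CHAIN_APPROX_NONE)
        cv2.drawContours(ov,c,-1,(0,0,255),1)
        u,v=(proj(n,[[q[0],q[1],.02]])[0]*8).astype(int); 
        tiles+= [cv2.resize(a[max(v-160,0):v+160,u-160:u+160],(190,190)) for a in(ov,)]
cv2.imwrite('pics/c1.png',np.vstack([np.hstack(tiles[:4]),np.hstack(tiles[4:])]))
for nm,(u,v) in {'sq':(361,253),'rd':(452,282),'ring':(417,236)}.items():
    print(nm,unproj('top',[[u/1.4,v/1.4]],.026 if nm!='ring' else .02)[0].round(4))
a=-.289; M=lambda x,y:(.5876+x*np.cos(a)-y*np.sin(a),.0058+x*np.sin(a)+y*np.cos(a))
print(M(0,.085),M(0,-.085),M(.06,0))
E
```

```text
top 110 weight [ 0.5506 -0.4097] 0.847
top 110 block [ 0.4314 -0.3852  1.2564] 0.751Traceback (most recent call last):
  File "<stdin>", line 10, in <module>
  File "fit.py", line 23, in fit
    for sc in(1,.3): q=minimize(f,q,method='Nelder-Mead',options=dict(initial_simplex=q+s*sc,xatol=1e-4,fatol=1e-4)).x
                       ~~~~~~~~^^^^^^^^^^^^^^^^^^^^^^^^^^^^^^^^^^^^^^^^^^^^^^^^^^^^^^^^^^^^^^^^^^^^^^^^^^^^^^^^^^^^^
    res = _minimize_neldermead(fun, x0, args, callback, bounds=bounds,
                               **options)
    fxr = func(xr)
    fx = function(np.copy(x), *(wrapper_args + args))
  File "fit.py", line 17, in <lambda>
    f=lambda p:-_iou(cv2.resize(render(n,o,p[0],p[1],p[2] if yaw else p0[2],z0),(560,420),interpolation=cv2.INTER_AREA)/255.,mask)
                                ~~~~~~^^^^^^^^^^^^^^^^^^^^^^^^^^^^^^^^^^^^^^^^^
  File "fit.py", line 14, in render
    h=cv2.convexHull(((proj(n,place(P,x,y,a,z0))+.5)*S*16).astype(np.int32)); cv2.fillConvexPoly(m,h,255,shift=4)
                       ~~~~^^^^^^^^^^^^^^^^^^^^^
  File "h.py", line 7, in proj
    K,k,Rm,t=cal(n); p=np.atleast_2d(P)@Rm.T+t; s=p[:,:2]/p[:,2:]; s=s*(1+k*(s**2).sum(1,keepdims=True))
             ~~~^^^
  File "h.py", line 5, in cal
    c=ctrl.calibration(n); return np.array(c['camera_matrix'],float),float(c['k1']),cv2.Rodrigues(np.array(c['rvec'],float))[0],np.array(c['tvec'],float).ravel()
ValueError: time passes only in moves, steps and waits
```

```bash
sed -i 's/^def cal(n):/import functools\n@functools.cache\ndef cal(n):/' h.py; python3 - <<'E'
from fit import *
g={'weight':(.5495,-.4075,0),'block':(.432,-.385,1.55)}
tiles=[]
for n,f in(('top','raw_t0.png'),('side','raw_s0.png')):
    im=cv2.imread('pics/'+f); hsv=cv2.cvtColor(im,cv2.COLOR_BGR2HSV)
    for th in (110,140):
        m=((hsv[...,1]<th)|(hsv[...,2]<60)).astype(float)
        P={}
        for o,p in g.items():
            q,i=fit(n,m,o,p,0,o=='block'); print(n,th,o,np.round(q,4),round(i,3)); P[o]=q
    ov=cv2.resize(im,None,fx=8,fy=8,interpolation=cv2.INTER_CUBIC)
    for o,q in list(P.items())+[('post',(.55,.401)),('column',(.4307,.3957))]:
        c,_=cv2.findContours(render(n,o,q[0],q[1],q[2] if len(q)>2 else 0,0,8),cv2.RETR_EXTERNAL,cv2.CHAIN_APPROX_NONE)
        cv2.drawContours(ov,c,-1,(0,0,255),1)
        u,v=(proj(n,[[q[0],q[1],.02]])[0]*8).astype(int); 
        tiles+= [cv2.resize(ov[max(v-160,0):v+160,u-160:u+160],(190,190))]
cv2.imwrite('pics/c1.png',np.vstack([np.hstack(tiles[:4]),np.hstack(tiles[4:])]))
for nm,(u,v) in {'sq':(361,253),'rd':(452,282),'ring':(417,236)}.items():
    print(nm,unproj('top',[[u/1.4,v/1.4]],.026 if nm!='ring' else .02)[0].round(4))
a=-.289; M=lambda x,y:(.5876+x*np.cos(a)-y*np.sin(a),.0058+x*np.sin(a)+y*np.cos(a))
print(M(0,.085),M(0,-.085),M(.06,0))
print(rel((.432,-.385,.12),0),rel((.432,-.385,.12),1.57))
E
```

```text
top 110 weight [ 0.5506 -0.4097] 0.847
top 110 block [ 0.4314 -0.3852  1.2564] 0.751
top 140 weight [ 0.5504 -0.4094] 0.909
top 140 block [ 0.4316 -0.3847  1.2328] 0.777
side 110 weight [ 0.5504 -0.4092] 0.858
side 110 block [ 0.4325 -0.3841  1.4758] 0.855
side 140 weight [ 0.55   -0.4063] 0.904
side 140 block [ 0.4317 -0.3831  1.3481] 0.87
sq [0.6091 0.0868 0.026 ]
rd [ 0.5613 -0.0763  0.026 ]
ring [ 0.6445 -0.0129  0.02  ]
(np.float64(0.6118244762650991), np.float64(0.08727499462830086)) (np.float64(0.563375523734901), np.float64(-0.07567499462830087)) (np.float64(0.6451117609140947), np.float64(-0.011299630304775769))
[array([ 0.279 , -0.1673,  0.1269]), array([-9.000e-02, -6.000e-02, -7.053e+01])] [array([ 0.279 , -0.1673,  0.1269]), array([-0.1 ,  0.02, 19.51])]
```

View pics/c1.png

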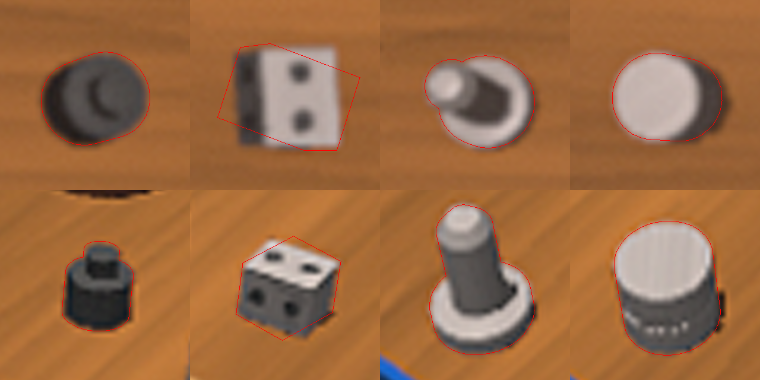

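The overlays confirm the post, column and weight. The block's 50 mm side lies along world x, so its yaw is about 0. I'll refit that while approaching at height.

```bash
python3 -m inch '[[[0,0,7],[0.03,-0.02,0],1],[[0,0,14],[0.065,-0.04,0],1],[[0,0,19.5],[0.1,-0.06,0],1],[[0,0,19.5],[0.135,-0.08,0],1],[[0,0,19.5],[0.17,-0.1,0],1],[[0,0,19.5],[0.205,-0.12,0],1],[[0,0,19.5],[0.24,-0.14,0],1],[[0,0,19.5],[0.265,-0.16,0],1],[[0,0,19.5],[0.279,-0.167,0],1],[[0,0,19.5],[0.279,-0.167,0],1]]' 30
python3 - <<'E'
from fit import *
q0=None
for n,f in(('top','raw_t0.png'),('side','raw_s0.png')):
    hsv=cv2.cvtColor(cv2.imread('pics/'+f),cv2.COLOR_BGR2HSV); m=((hsv[...,1]<140)|(hsv[...,2]<60)).astype(float)
    q,i=fit(n,m,'block',(.432,-.385,0),0); print(n,q.round(4),round(i,3)); q0=q if q0 is None else (q0+q)/2
print(q0, rel((q0[0],q0[1],.031),q0[2]+np.pi/2))
E
```

```text
t: 0.93
eef_pos: [0.4357, -0.3807, 0.2466]
ee_rot: [-0.002, 1.0, 0.004, 0.0]
ft_force: [1.4, -1.1, 0.1]
width: 0.0869
top [ 0.4323 -0.3844  0.0413] 0.932
side [ 0.432  -0.3834  0.0653] 0.941
[ 0.43217193 -0.38388863  0.05333373] [array([-0.0037,  0.0041,  0.2156]), array([-0.23, -0.04, -2.59])]
```

```bash
python3 -m inch '[[[-0.2,0,-2.6],[-0.0037,0.0041,0.04],1],[[-0.2,0,-2.6],[-0.0037,0.0041,0.08],1],[[-0.2,0,-2.6],[-0.0037,0.0041,0.12],1],[[-0.2,0,-2.6],[-0.0037,0.0041,0.155],1],[[-0.2,0,-2.6],[-0.0037,0.0041,0.185],1],[[-0.2,0,-2.6],[-0.0037,0.0041,0.205],1],[[-0.2,0,-2.6],[-0.0037,0.0041,0.215],1],[[-0.2,0,-2.6],[-0.0037,0.0041,0.215],1],[[-0.2,0,-2.6],[-0.0037,0.0041,0.215],0.2],[[-0.2,0,-2.6],[-0.0037,0.0041,0.215],0.2],[[-0.2,0,-2.6],[-0.0037,0.0041,0.215],0.2],[[-0.2,0,-2.6],[-0.0037,0.0041,0.215],0.2]]' 30
python3 -m inch '[[[0,0,0],[0,0,0],0.2],[[0,0,0],[0,0,0],0.2],[[0,0,0],[0,0,0],0.2]]' 30
```

```text
t: 1.93
eef_pos: [0.4329, -0.3847, 0.0331]
ee_rot: [0.001, 1.0, 0.027, 0.001]
ft_force: [0.5, -0.2, 1.0]
width: 0.0679
t: 2.18
eef_pos: [0.4331, -0.3849, 0.0337]
ee_rot: [0.001, 1.0, 0.027, 0.002]
ft_force: [0.8, -0.2, -0.6]
width: 0.0481
```

```bash
python3 -m inch '[[[0,0,0],[0,0,0],0.2],[[0,0,0],[0,0,0],0.2],[[0,0,0],[0,0,0],0.2],[[0,0,0],[0,0,0],0.2],[[0,0,0],[0,0,-0.03],0.2],[[0,0,0],[0,0,-0.07],0.2],[[0,0,0],[0,0,-0.105],0.2],[[0,0,0],[0,0,-0.12],0.2],[[0,0,0],[0,0,-0.12],0.2]]' 40
python3 - <<'E'
from h import *
s=ctrl.read_state();q=s['ee_rot'];M=R.from_quat([q[1],q[2],q[3],q[0]]).as_matrix();print(M.round(3))
print(rel((.6118,.0873,.15),np.pi/2-.289), rel((.6118,.0873,.15),np.pi/2),s['eef_pos'],s['width'])
E
```

```text
t: 2.93
eef_pos: [0.4344, -0.3862, 0.1571]
ee_rot: [0.003, 1.0, 0.027, 0.005]
ft_force: [0.6, -0.9, -5.2]
width: 0.0396
[[ 0.999  0.053  0.009]
 [ 0.053 -0.999 -0.007]
 [ 0.009  0.007 -1.   ]]
[array([ 0.2022, -0.4634,  0.0056]), array([ 0.32, -0.58, 19.6 ])] [array([ 0.2022, -0.4634,  0.0056]), array([ 0.4 , -0.53,  3.04])] [ 0.43440147 -0.38616349  0.15711622] 0.03957832558962783
```

```bash
python3 -m inch '[[[0.1,-0.2,6],[0.015,-0.035,0],0.2],[[0.3,-0.6,12],[0.03,-0.07,0],0.2],[[0.3,-0.6,19.6],[0.046,-0.105,0],0.2],[[0.3,-0.6,19.6],[0.062,-0.142,0],0.2],[[0.3,-0.6,19.6],[0.078,-0.179,0],0.2],[[0.3,-0.6,19.6],[0.094,-0.215,0],0.2],[[0.3,-0.6,19.6],[0.11,-0.252,0],0.2],[[0.3,-0.6,19.6],[0.126,-0.289,0],0.2],[[0.3,-0.6,19.6],[0.142,-0.325,0],0.2],[[0.3,-0.6,19.6],[0.158,-0.362,0],0.2],[[0.3,-0.6,19.6],[0.174,-0.399,0],0.2],[[0.3,-0.6,19.6],[0.186,-0.426,0],0.2]]' 40
python3 - <<'E'
from h import *
s=ctrl.read_state()
print(rel((.611,.087,.10),np.pi/2-.289),s['eef_pos'],s['width'])
E
```

```text
t: 3.93
eef_pos: [0.5965, 0.0535, 0.1527]
ee_rot: [-0.0, 0.99, -0.142, -0.002]
ft_force: [0.0, 0.4, -4.8]
width: 0.0396
[array([ 0.0047, -0.0362,  0.0527]), array([0.  , 0.26, 0.21])] [0.59654219 0.05352746 0.15271206] 0.039620508701762466
```

```bash
python3 -m inch '[[[0,0.3,0.2],[0.004,-0.03,0.01],0.2],[[0,0.3,0.2],[0.0047,-0.036,0.03],0.2],[[0,0.3,0.2],[0.0047,-0.036,0.05],0.2],[[0,0.3,0.2],[0.0047,-0.036,0.053],0.2],[[0,0.3,0.2],[0.0047,-0.036,0.053],0.2],[[0,0.3,0.2],[0.0047,-0.036,0.053],0.2]]' 40
python3 - <<'E'
from h import *
s=ctrl.read_state()
print(rel((.612,.087,.061),np.pi/2-.289),s['eef_pos'],s['width'])
E
```

```text
t: 4.43
eef_pos: [0.6105, 0.0858, 0.0987]
ee_rot: [0.001, 0.989, -0.145, -0.001]
ft_force: [1.6, 0.9, -4.1]
width: 0.04
[array([ 0.0011, -0.0017,  0.0377]), array([ 0.07,  0.05, -0.06])] [0.61047248 0.08575089 0.09872887] 0.040030581993338574
```

```bash
python3 -m inch '[[[0,0,0],[0.001,-0.0017,0.015],0.2],[[0,0,0],[0.001,-0.0017,0.028],0.2],[[0,0,0],[0.001,-0.0017,0.035],0.2],[[0,0,0],[0.001,-0.0017,0.0375],0.2],[[0,0,0],[0.001,-0.0017,0.0375],0.2],[[0,0,0],[0.001,-0.0017,0.0375],0.2]]' 40
python3 - <<'E'
from h import *
s=ctrl.read_state()
print(rel((.612,.087,.0597)),s['eef_pos'],s['width'],s['ft_force'])
E
```

```text
t: 4.93
eef_pos: [0.6122, 0.087, 0.0617]
ee_rot: [0.0, 0.989, -0.145, -0.0]
ft_force: [0.2, -0.2, -4.8]
width: 0.04
[array([-0.0002,  0.    ,  0.002 ])] [0.61223926 0.08698174 0.06165928] 0.04001137175967662 [ 0.24805982 -0.23279412 -4.77657672]
```

```bash
python3 -m inch '[[[0,0,0],[0,0,0.0015],0.2],[[0,0,0],[0,0,0.003],0.2],[[0,0,0],[0,0,0.003],0.2],[[0,0,0],[0,0,0.003],0.75],[[0,0,0],[0,0,0.003],0.75],[[0,0,0],[0,0,0.002],0.75],[[0,0,0],[0,0,0.002],1],[[0,0,0],[0,0,-0.02],1],[[0,0,0],[0,0,-0.055],1],[[0,0,0],[0,0,-0.09],1],[[0,0,0],[0,0,-0.1],1],[[0,0,0],[0,0,-0.1],1]]' 40
python3 - <<'E'
from h import *
s=ctrl.read_state()
print(rel((.4307,.3957,.15),np.pi/2-.289),s['eef_pos'],s['width'],s['ft_force'])
E
```

```text
t: 5.93
eef_pos: [0.6147, 0.0876, 0.1657]
ee_rot: [-0.001, 0.989, -0.145, 0.004]
ft_force: [-0.2, 0.4, -0.4]
width: 0.0854
[array([-0.2646, -0.2424,  0.0145]), array([-0.16, -0.41, -0.08])] [0.61468499 0.08763362 0.16568358] 0.08542375338638002 [-0.20701857  0.42042136 -0.39017186]
```

```bash
python3 - <<'E'
from h import *
s=ctrl.read_state()
print(rel((.4307,.3957,.15),0),s['joint_positions'].round(2))
E
python3 -m inch '[[[0,0,0],[-0.03,-0.027,0],1],[[0,0,0],[-0.06,-0.055,0],1],[[0,0,0],[-0.09,-0.082,0],1],[[0,0,0],[-0.12,-0.11,0],1],[[0,0,0],[-0.15,-0.137,0],1],[[0,0,0],[-0.18,-0.165,0],1],[[0,0,0],[-0.21,-0.192,0],1],[[0,0,0],[-0.24,-0.22,0],1],[[0,0,0],[-0.26,-0.238,0],1],[[0,0,0],[-0.2646,-0.2424,0],1]]'
python3 - <<'E'
from h import *
s=ctrl.read_state()
print(rel((.4307,.3957,.15),0),s['joint_positions'].round(2),s['eef_pos'])
E
```

```text
[array([-0.2646, -0.2424,  0.0145]), array([-0.4 , -0.25, 73.36])] [-0.1   0.46 -0.15  1.75  0.09  0.93 -2.15]
t: 6.77
eef_pos: [0.4233, 0.4035, 0.1628]
ee_rot: [-0.001, 0.99, -0.138, 0.002]
ft_force: [-0.4, 1.0, 0.6]
width: 0.0868
[array([0.0092, 0.0055, 0.0128]), array([-2.800e-01, -6.000e-02,  7.414e+01])] [-0.88  0.41  0.07  1.85 -0.03  0.88 -2.65] [0.42329797 0.40352233 0.16279644]
```

```bash
python3 -m inch '[[[0,0,7],[0,0,0],1],[[0,0,14],[0.009,0.0055,0],1],[[0,0,21],[0.009,0.0055,0],1],[[0,0,28],[0.009,0.0055,0],1],[[0,0,35],[0.009,0.0055,0],1],[[0,0,42],[0.009,0.0055,0],1],[[0,0,49],[0.009,0.0055,0],1],[[0,0,56],[0.009,0.0055,0],1],[[0,0,63],[0.009,0.0055,0],1],[[0,0,70],[0.009,0.0055,0],1],[[0,0,74],[0.009,0.0055,0],1],[[0,0,74],[0.009,0.0055,0],1]]'
python3 - <<'E'
from h import *
s=ctrl.read_state()
print(rel((.4307,.3957,.034),0),s['joint_positions'].round(2),s['eef_pos'])
E
```

```text
t: 7.77
eef_pos: [0.4511, 0.3188, 0.1085]
ee_rot: [-0.034, 0.767, -0.64, -0.033]
ft_force: [0.0, 0.3, 1.0]
width: 0.0869
[array([-0.072 ,  0.007 ,  0.0816]), array([-0.12,  5.43, 10.33])] [-1.5   0.82  1.29  2.03 -1.04  1.09 -2.66] [0.45105701 0.31879072 0.1085158 ]
```

```bash
python3 -m inch '[[[0,5,-7],[-0.01,0,-0.01],1],[[0,5,-14],[-0.03,0,-0.03],1],[[0,5,-21],[-0.05,0,-0.05],1],[[0,5,-28],[-0.07,0.007,-0.05],1],[[0,5,-35],[-0.07,0.007,-0.05],1],[[0,5,-42],[-0.07,0.007,-0.05],1],[[0,5,-49],[-0.07,0.007,-0.05],1],[[0,5,-56],[-0.07,0.007,-0.05],1],[[0,5,-63],[-0.07,0.007,-0.05],1],[[0,5,-70],[-0.07,0.007,-0.05],1],[[0,5,-77],[-0.07,0.007,-0.05],1],[[0,5,-84],[-0.07,0.007,-0.05],1]]'
python3 - <<'E'
from h import *
s=ctrl.read_state()
print(rel((.4307,.3957,.16),0),s['joint_positions'].round(2),s['eef_pos'])
E
```

```text
t: 8.77
eef_pos: [0.4319, 0.3805, 0.1643]
ee_rot: [-0.021, 0.999, 0.039, 0.029]
ft_force: [-0.1, 0.9, -0.5]
width: 0.0869
[array([-0.0003, -0.015 ,  0.0049]), array([  0.7 ,  -4.5 , -85.45])] [-1.54  0.55  1.02  1.95 -0.61  0.9  -1.71] [0.4318948  0.38051587 0.16430058]
```

```bash
python3 -m inch '[[[0,-2,-7],[0,-0.015,0],1],[[0,-4,-14],[0,-0.015,0],1],[[0,-4,-21],[0,-0.015,0],1],[[0,-4,-28],[0,-0.015,0],1],[[0,-4,-35],[0,-0.015,0],1],[[0,-4,-42],[0,-0.015,0],1],[[0,-4,-49],[0,-0.015,0],1],[[0,-4,-56],[0,-0.015,0],1],[[0,-4,-63],[0,-0.015,0],1],[[0,-4,-70],[0,-0.015,0],1],[[0,-4,-77],[0,-0.015,0],1],[[0,-4,-85],[0,-0.015,0],1]]'
python3 - <<'E'
from h import *
s=ctrl.read_state()
print(rel((.4307,.3957,.034),0),s['joint_positions'].round(2),s['eef_pos'])
E
```

```text
t: 9.77
eef_pos: [0.4307, 0.3946, 0.1643]
ee_rot: [0.005, 0.713, 0.701, 0.004]
ft_force: [0.7, -0.7, 0.5]
width: 0.0873
[array([ 0.0014, -0.0017,  0.1303]), array([ 0.74,  0.13, -1.03])] [-1.29  0.46  0.63  1.87 -0.32  0.9  -0.53] [0.43073056 0.39457546 0.16431882]
```

```bash
python3 -m inch '[[[0.7,0,-1],[0.0014,-0.0017,0.035],1],[[0.7,0,-1],[0.0014,-0.0017,0.07],1],[[0.7,0,-1],[0.0014,-0.0017,0.1],1],[[0.7,0,-1],[0.0014,-0.0017,0.12],1],[[0.7,0,-1],[0.0014,-0.0017,0.13],1],[[0.7,0,-1],[0.0014,-0.0017,0.13],1],[[0.7,0,-1],[0.0014,-0.0017,0.13],1],[[0.7,0,-1],[0.0014,-0.0017,0.13],1],[[0.7,0,-1],[0.0014,-0.0017,0.13],0.2],[[0.7,0,-1],[0.0014,-0.0017,0.13],0.2],[[0.7,0,-1],[0.0014,-0.0017,0.13],0.2],[[0.7,0,-1],[0.0014,-0.0017,0.13],0.2]]' 40
python3 -m inch '[[[0,0,0],[0,0,0],0.2],[[0,0,0],[0,0,0],0.2],[[0,0,0],[0,0,0],0.2],[[0,0,0],[0,0,0],0.2],[[0,0,0],[0,0,0],0.2],[[0,0,0],[0,0,0],0.2]]' 40
python3 - <<'E'
from h import *
s=ctrl.read_state()
print(rel((.4307,.3957,.034),0),s['joint_positions'].round(2),s['eef_pos'])
E
```

```text
t: 10.77
eef_pos: [0.4309, 0.396, 0.0349]
ee_rot: [0.001, 0.707, 0.707, -0.0]
ft_force: [-0.6, -0.6, -0.3]
width: 0.068
t: 11.27
eef_pos: [0.4313, 0.3961, 0.0351]
ee_rot: [0.001, 0.707, 0.707, 0.0]
ft_force: [1.3, -0.0, 0.5]
width: 0.0427
[array([-0.0004, -0.0006,  0.0011]), array([ 0.12,  0.06, -0.03])] [-1.18  0.64  0.5   1.94 -0.47  0.68 -0.39] [0.43133121 0.39605214 0.03505819]
```

```bash
python3 -m inch '[[[0,0,0],[0,0,-0.03],0.2],[[0,0,0],[0,0,-0.07],0.2],[[0,0,0],[0,0,-0.11],0.2],[[0,0,0],[0,0,-0.13],0.2],[[0,0,0],[0,0,-0.13],0.2]]' 40
python3 - <<'E'
from h import *
s=ctrl.read_state()
print(rel((.5625,-.076,.16),-.289),s['joint_positions'].round(2),s['eef_pos'],s['width'],s['ft_force'])
E
```

```text
t: 11.68
eef_pos: [0.433, 0.3976, 0.1692]
ee_rot: [0.001, 0.707, 0.707, 0.004]
ft_force: [0.5, 0.3, -5.1]
width: 0.0429
[array([-0.4736,  0.1297,  0.0077]), array([ 0.36, -0.35, 16.52])] [-1.28  0.46  0.63  1.86 -0.33  0.92 -0.51] [0.43299182 0.39764702 0.1692136 ] 0.042920591262682564 [ 0.46747433  0.34516884 -5.05279461]
```

```bash
python3 -m inch '[[[0,0,5],[-0.038,0.01,0],0.2],[[0,0,10],[-0.077,0.021,0],0.2],[[0,0,16.5],[-0.116,0.032,0],0.2],[[0,0,16.5],[-0.155,0.042,0],0.2],[[0,0,16.5],[-0.194,0.053,0],0.2],[[0,0,16.5],[-0.233,0.064,0],0.2],[[0,0,16.5],[-0.272,0.074,0],0.2],[[0,0,16.5],[-0.311,0.085,0],0.2],[[0,0,16.5],[-0.35,0.096,0],0.2],[[0,0,16.5],[-0.389,0.107,0],0.2],[[0,0,16.5],[-0.428,0.117,0],0.2],[[0,0,16.5],[-0.45,0.125,0],0.2]]' 40
python3 - <<'E'
from h import *
s=ctrl.read_state()
print(rel((.5625,-.076,.10),-.289),s['joint_positions'].round(2),s['eef_pos'],s['width'],s['ft_force'])
E
```

```text
t: 12.68
eef_pos: [0.556, -0.0578, 0.1658]
ee_rot: [0.0, 0.803, 0.596, 0.002]
ft_force: [0.6, -1.3, -4.1]
width: 0.0427
[array([-0.0158,  0.0114,  0.0658]), array([ 0.16, -0.18, -0.28])] [-0.54  0.45  0.76  1.93 -0.39  0.91  0.11] [ 0.55596971 -0.05776886  0.16580167] 0.04273816638753701 [ 0.59939574 -1.31244588 -4.12128589]
```

```bash
python3 -m inch '[[[0,0,0],[-0.014,0.01,0.01],0.2],[[0,0,0],[-0.0158,0.0114,0.035],0.2],[[0,0,0],[-0.0158,0.0114,0.06],0.2],[[0,0,0],[-0.0158,0.0114,0.075],0.2],[[0,0,0],[-0.0158,0.0114,0.09],0.2],[[0,0,0],[-0.0158,0.0114,0.097],0.2],[[0,0,0],[-0.0158,0.0114,0.097],0.2],[[0,0,0],[-0.0158,0.0114,0.097],0.2]]' 40
python3 - <<'E'
from h import *
s=ctrl.read_state()
print(rel((.5625,-.076,.0607),-.289),s['joint_positions'].round(2),s['eef_pos'],s['width'],s['ft_force'])
E
```

```text
t: 13.35
eef_pos: [0.5618, -0.0759, 0.0678]
ee_rot: [-0.0, 0.803, 0.596, 0.001]
ft_force: [-0.0, 0.5, -3.3]
width: 0.0429
[array([0.0001, 0.0007, 0.0071]), array([ 0.03, -0.14, -0.3 ])] [-0.42  0.59  0.64  1.98 -0.53  0.74  0.25] [ 0.56180367 -0.0759494   0.06781187] 0.04289021443429212 [-0.0040115   0.51886561 -3.34231446]
```

```bash
python3 -m inch '[[[0,0,0],[0,0.0005,0.003],0.2],[[0,0,0],[0,0.0005,0.006],0.2],[[0,0,0],[0,0.0005,0.0078],0.2],[[0,0,0],[0,0.0005,0.0078],0.2],[[0,0,0],[0,0.0005,0.0078],0.8],[[0,0,0],[0,0.0005,0.0078],0.8],[[0,0,0],[0,0.0005,0.0075],0.8],[[0,0,0],[0,0.0005,0.0075],0.8],[[0,0,0],[0,0,-0.02],0.8],[[0,0,0],[0,0,-0.055],1],[[0,0,0],[0,0,-0.085],1],[[0,0,0],[0,0,-0.1],1]]' 40
python3 - <<'E'
from h import *
s=ctrl.read_state()
print(rel((.523,.267,.17),np.pi/2+.103),s['joint_positions'].round(2),s['eef_pos'],s['width'],s['ft_force'])
E
```

```text
t: 14.35
eef_pos: [0.5634, -0.0771, 0.1714]
ee_rot: [0.001, 0.803, 0.596, 0.003]
ft_force: [0.5, -0.4, -0.1]
width: 0.0817
[array([ 0.3175, -0.1387,  0.0017]), array([ 0.19, -0.38, 67.21])] [-0.51  0.46  0.76  1.91 -0.39  0.92  0.15] [ 0.56342801 -0.07706216  0.17140164] 0.08170345024915147 [ 0.54627972 -0.36432464 -0.09482348]
```

```bash
python3 -m inch '[[[0,0,7],[0.035,-0.015,0],1],[[0,0,14],[0.07,-0.03,0],1],[[0,0,21],[0.105,-0.046,0],1],[[0,0,28],[0.14,-0.061,0],1],[[0,0,35],[0.175,-0.076,0],1],[[0,0,42],[0.21,-0.092,0],1],[[0,0,49],[0.245,-0.107,0],1],[[0,0,56],[0.28,-0.122,0],1],[[0,0,63],[0.31,-0.135,0],1],[[0,0,67.2],[0.3175,-0.1387,0],1],[[0,0,67.2],[0.3175,-0.1387,0],1],[[0,0,67.2],[0.3175,-0.1387,0],1]]' 40
python3 - <<'E'
from fit import *
s=ctrl.read_state()
print(rel((.523,.267,.029),np.pi/2+.103),s['joint_positions'].round(2),s['eef_pos'],s['width'],s['ft_force'])
im=snap('side','s1.png',(190,150,400,300),3.8); im=snap('top','t1.png',(150,120,360,260),3.8)
E
```

```text
t: 15.35
eef_pos: [0.5229, 0.2669, 0.1715]
ee_rot: [0.0, 0.999, 0.053, 0.004]
ft_force: [-0.3, -0.4, -0.2]
width: 0.0869
[array([-0.0008, -0.0002,  0.1425]), array([ 0.04, -0.4 ,  0.18])] [-1.28  0.61  1.06  1.87 -0.62  1.03 -1.42] [0.52285725 0.26688508 0.17148359] 0.0869367673346933 [-0.31539746 -0.39954072 -0.23590664]
```

View pics/t1.png

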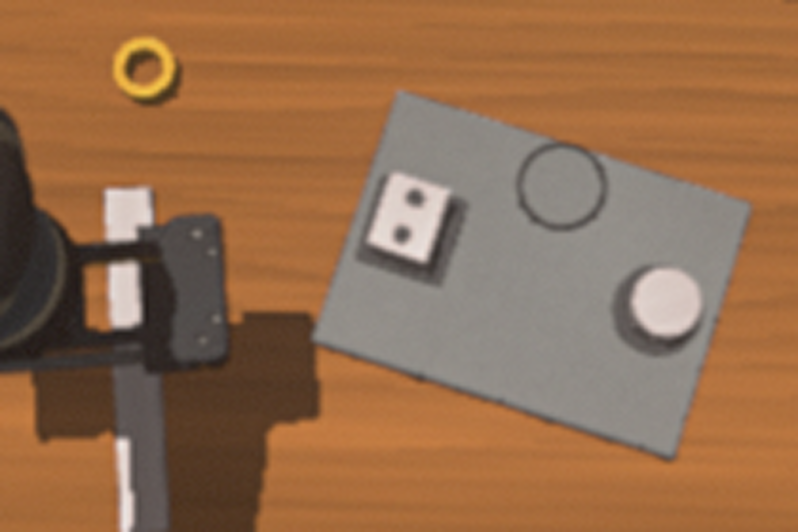

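Block top face is at (409,219) and column top at (666,302) in the crop. I'll check those at z = 66 mm, and descend on the bar.

```bash
python3 - <<'E'
from h import *
print(unproj('top',np.array([[409,219],[666,302]])/3.8+[150,120],.066).round(4), unproj('top',np.array([[562,186]])/3.8+[150,120],.02).round(4))
E
python3 -m inch '[[[0,-0.4,0.2],[-0.0008,0,0.035],1],[[0,-0.4,0.2],[-0.0008,0,0.07],1],[[0,-0.4,0.2],[-0.0008,0,0.1],1],[[0,-0.4,0.2],[-0.0008,0,0.125],1],[[0,-0.4,0.2],[-0.0008,0,0.138],1],[[0,-0.4,0.2],[-0.0008,0,0.142],1],[[0,-0.4,0.2],[-0.0008,0,0.142],1],[[0,-0.4,0.2],[-0.0008,0,0.142],0.6],[[0,-0.4,0.2],[-0.0008,0,0.142],0.6],[[0,-0.4,0.2],[-0.0008,0,0.142],0.6]]' 50
python3 - <<'E'
from h import *
s=ctrl.read_state()
print(rel((.523,.267,.028),np.pi/2+.103),s['joint_positions'].round(2),s['eef_pos'],s['width'],s['ft_force'])
E
```

```text
[[ 0.6083  0.0861  0.066 ]
 [ 0.5597 -0.077   0.066 ]] [[ 0.6435 -0.013   0.02  ]]
t: 16.28
eef_pos: [0.5245, 0.2654, 0.0314]
ee_rot: [-0.001, 0.999, 0.049, 0.001]
ft_force: [-0.5, -0.1, 0.1]
width: 0.0744
[array([-0.0013, -0.0017,  0.0034]), array([-0.1 , -0.15, -0.27])] [-1.14  0.78  0.87  1.95 -0.83  0.81 -1.28] [0.52447146 0.26540821 0.03143827] 0.07439126798755064 [-0.47430782 -0.07015721  0.08237674]
```

```bash
python3 -m inch '[[[0,0,0],[-0.0015,-0.002,0.0036],0.6],[[0,0,0],[-0.0015,-0.002,0.0036],0.6],[[0,0,0],[-0.0015,-0.002,0.0036],0.1],[[0,0,0],[-0.0015,-0.002,0.0036],0.1],[[0,0,0],[-0.0015,-0.002,0.0036],0.1],[[0,0,0],[-0.0015,-0.002,0.0036],0.1],[[0,0,0],[-0.0015,-0.002,0.0036],0.1],[[0,0,0],[-0.0015,-0.002,0.0036],0.1],[[0,0,0],[-0.0015,-0.002,0.0036],0.1],[[0,0,0],[-0.0015,-0.002,0.0036],0.1],[[0,0,0],[-0.0015,-0.002,0.0036],0.1],[[0,0,0],[-0.0015,-0.002,0.0036],0.1]]' 60
python3 - <<'E'
from h import *
s=ctrl.read_state()
print(rel((.523,.267,.028),np.pi/2+.103),s['joint_positions'].round(2),s['eef_pos'],s['width'],s['ft_force'])
E
python3 -m inch '[[[0,0,0],[0,0,-0.015],0.1],[[0,0,0],[0,0,-0.04],0.1],[[0,0,0],[0,0,-0.07],0.1],[[0,0,0],[0,0,-0.1],0.1],[[0,0,0],[0,0,-0.13],0.1],[[0,0,0],[0,0,-0.14],0.1],[[0,0,0],[0,0,-0.14],0.1]]' 60
python3 - <<'E'
from h import *
s=ctrl.read_state()
print(rel((.587,.005,.165),-.289),s['joint_positions'].round(2),s['eef_pos'],s['width'],s['ft_force'])
E
```

```text
t: 17.28
eef_pos: [0.5229, 0.2668, 0.0278]
ee_rot: [-0.001, 0.999, 0.049, 0.001]
ft_force: [0.2, -1.8, -0.1]
width: 0.0295
[array([ 0.0002, -0.0001, -0.0002]), array([-0.07, -0.15, -0.28])] [-1.14  0.78  0.86  1.95 -0.83  0.81 -1.28] [0.52285666 0.2668382  0.02784093] 0.02948161865581302 [ 0.21849066 -1.8370846  -0.14425961]
t: 17.87
eef_pos: [0.5236, 0.2674, 0.1704]
ee_rot: [-0.002, 0.999, 0.049, 0.003]
ft_force: [0.5, -0.0, -5.9]
width: 0.0295
[array([0.0373, 0.2673, 0.0045]), array([ 2.00e-02, -4.80e-01, -6.78e+01])] [-1.28  0.61  1.06  1.87 -0.63  1.03 -1.42] [0.5236131  0.26735023 0.17035389] 0.029522637096989015 [ 4.78580842e-01 -4.79777637e-04 -5.89536006e+00]
```

```bash
python3 -m inch '[[[0,0,-6],[0.003,0.024,0],0.1],[[0,0,-12],[0.006,0.048,0],0.1],[[0,0,-18],[0.01,0.072,0],0.1],[[0,0,-24],[0.013,0.096,0],0.1],[[0,0,-30],[0.017,0.12,0],0.1],[[0,0,-36],[0.02,0.144,0],0.1],[[0,0,-42],[0.024,0.168,0],0.1],[[0,0,-48],[0.027,0.192,0],0.1],[[0,0,-54],[0.03,0.216,0],0.1],[[0,0,-60],[0.033,0.24,0],0.1],[[0,0,-65],[0.036,0.26,0],0.1],[[0,-0.4,-67.8],[0.0373,0.2673,0],0.1]]' 60
python3 - <<'E'
from h import *
s=ctrl.read_state()
print(rel((.587,.005,.115),-.289),s['joint_positions'].round(2),s['eef_pos'],s['width'],s['ft_force'],s['wrist_torque'])
E
```

```text
t: 18.87
eef_pos: [0.5855, 0.0006, 0.1677]
ee_rot: [0.0, 0.802, 0.597, -0.001]
ft_force: [-0.5, 0.3, -5.5]
width: 0.0288
[array([0.0048, 0.0003, 0.0526]), array([-0.09,  0.12, -0.09])] [-0.62  0.49  0.74  1.87 -0.4   0.94  0.01] [0.58549385 0.00059467 0.16765134] 0.028823134020422875 [-0.53230841  0.28496534 -5.53513226] [-0.05595423 -0.12351514  0.00556866]
```

```bash
python3 -m inch '[[[0,0,0],[0.0035,0.0003,0.01],0.1],[[0,0,0],[0.0048,0.0003,0.03],0.1],[[0,0,0],[0.0048,0.0003,0.05],0.1],[[0,0,0],[0.0048,0.0003,0.06],0.1],[[0,0,0],[0.0048,0.0003,0.065],0.1],[[0,0,0],[0.0048,0.0003,0.065],0.1],[[0,0,0],[0.0048,0.0003,0.065],0.1]]' 60
python3 - <<'E'
from h import *
s=ctrl.read_state()
print(rel((.587,.005,.0938),-.289),s['eef_pos'],s['width'],s['ft_force'],s['wrist_torque'])
snap('side','s2.png',(190,150,400,300),3.8)
E
```

```text
t: 19.45
eef_pos: [0.5871, 0.0053, 0.1024]
ee_rot: [0.0, 0.802, 0.597, -0.001]
ft_force: [-1.7, -0.8, -4.6]
width: 0.0291
[array([-0.0003,  0.    ,  0.0086]), array([-0.1 ,  0.14, -0.09])] [0.5870681  0.00530287 0.10243689] 0.02913570302006114 [-1.65431806 -0.80606567 -4.58341395] [-0.06782935 -0.13072924 -0.00719363]
```

View pics/s2.png

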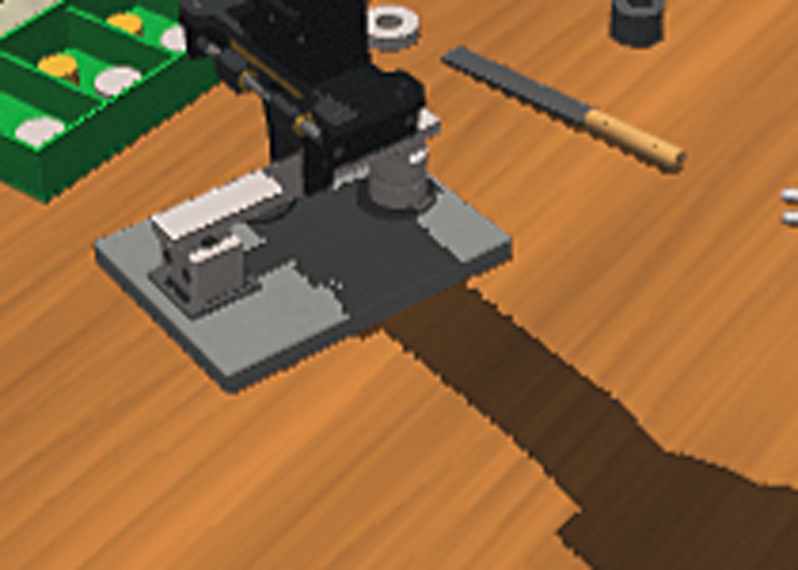

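The bar (230,205) hovers level above the block (205,270) and column (400,180). I'll lower and release with the jaws only partly open.

```bash
python3 -m inch '[[[0,0,0],[0,0,0.004],0.1],[[0,0,0],[0,0,0.007],0.1],[[0,0,0],[0,0,0.009],0.1],[[0,0,0],[0,0,0.009],0.1],[[0,0,0],[0,0,0.009],0.1]]' 60
python3 - <<'E'
from h import *
s=ctrl.read_state()
print(rel((.587,.005,.0938),-.289),s['eef_pos'],s['width'],s['ft_force'],s['wrist_torque'])
E
```

```text
t: 19.92
eef_pos: [0.5876, 0.0052, 0.0942]
ee_rot: [0.0, 0.802, 0.597, -0.001]
ft_force: [0.7, 0.5, -4.7]
width: 0.0292
[array([-0.0004, -0.0005,  0.0004]), array([-0.03,  0.1 , -0.09])] [0.58757233 0.00522689 0.09418081] 0.029162948991056616 [ 0.65691564  0.54357399 -4.73210924] [-0.0015335  -0.04509221  0.01936232]
```

```bash
python3 -m inch '[[[0,0,0],[0,0,0.001],0.1],[[0,0,0],[0,0,0.0015],0.1],[[0,0,0],[0,0,0.0015],0.1]]' 60
python3 -m inch '[[[0,0,0],[0,0,0],0.55],[[0,0,0],[0,0,0],0.55],[[0,0,0],[0,0,0],0.6],[[0,0,0],[0,0,0],0.6],[[0,0,0],[0,0,-0.02],0.6],[[0,0,0],[0,0,-0.05],0.6],[[0,0,0],[0,0,-0.08],0.8],[[0,0,0],[0,0,-0.09],1],[[0,0,0],[0,0,-0.09],1]]' 40
python3 - <<'E'
from h import *
s=ctrl.read_state()
print(rel((.55,.401,.19),0),rel((.55,.401,.19),np.pi/2),s['joint_positions'].round(2),s['eef_pos'],s['width'],s['ft_force'])
E
```

```text
t: 20.17
eef_pos: [0.5877, 0.0052, 0.0938]
ee_rot: [-0.0, 0.802, 0.597, -0.0]
ft_force: [-3.3, 0.8, 4.5]
width: 0.0293
t: 20.92
eef_pos: [0.5898, 0.0049, 0.1866]
ee_rot: [0.002, 0.802, 0.597, 0.002]
ft_force: [-0.0, 0.2, 0.1]
width: 0.065
[array([ 0.3681, -0.1517, -0.0035]), array([  0.31,  -0.06, -16.66])] [array([ 0.3681, -0.1517, -0.0035]), array([ 0.18, -0.28, 73.34])] [-0.63  0.47  0.75  1.84 -0.38  0.97 -0.01] [0.58976373 0.00489723 0.18662374] 0.06502587072492667 [-0.01112889  0.15942915  0.1077076 ]
```

```bash
python3 -m inch '[[[0,0,-5],[0.037,-0.015,0],1],[[0,0,-10],[0.075,-0.03,0],1],[[0,0,-16.7],[0.112,-0.046,0],1],[[0,0,-16.7],[0.15,-0.062,0],1],[[0,0,-16.7],[0.187,-0.077,0],1],[[0,0,-16.7],[0.225,-0.093,0],1],[[0,0,-16.7],[0.262,-0.108,0],1],[[0,0,-16.7],[0.3,-0.124,0],1],[[0,0,-16.7],[0.337,-0.139,0],1],[[0,0,-16.7],[0.36,-0.148,0],1],[[0,0,-16.7],[0.368,-0.1517,0],1],[[0,0,-16.7],[0.368,-0.1517,0],1]]' 40
python3 - <<'E'
from h import *
s=ctrl.read_state()
print(rel((.55,.401,.046),0),s['joint_positions'].round(2),s['eef_pos'],s['width'],s['ft_force'])
snap('top','t2.png',(150,120,360,260),3.8);snap('side','s3.png',(190,150,400,300),3.8)
E
```

```text
t: 21.92
eef_pos: [0.5478, 0.4041, 0.184]
ee_rot: [0.001, 0.705, 0.709, 0.001]
ft_force: [-0.9, -0.3, 0.6]
width: 0.0868
[array([-0.003 ,  0.0018,  0.138 ]), array([0.16, 0.04, 0.35])] [-1.11  0.59  0.61  1.61 -0.37  1.06 -0.38] [0.54779466 0.40413697 0.18399737] 0.08676627282685516 [-0.91886393 -0.3451171   0.58414797]
```

View pics/t2.png

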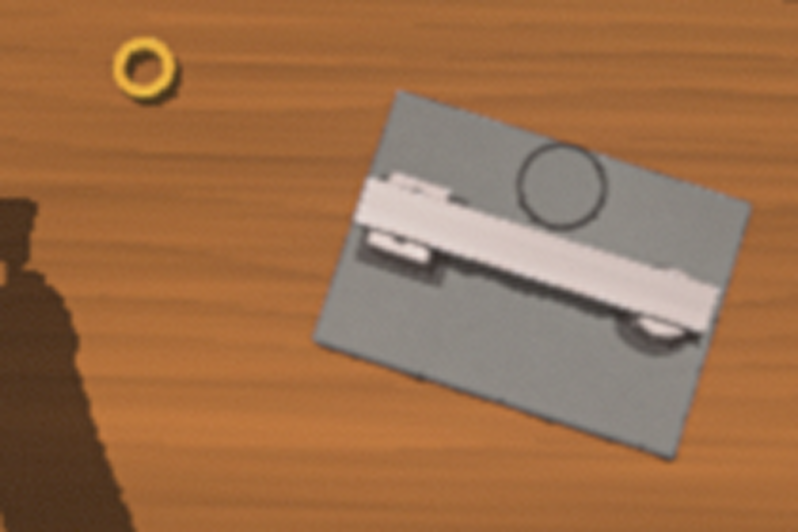

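The bar lies on both supports, with corners at (368,178), (720,286), (707,332) and (355,222). The ring is clear at (562,186). Descending on the post.

```bash
python3 - <<'E'
from h import *
b=unproj('top',np.array([[368,178],[720,286],[707,332],[355,222]])/3.8+[150,120],.078);print(b.round(4),b.mean(0).round(4))
p=unproj('top',np.array([[399,91],[750,205],[672,459],[315,341]])/3.8+[150,120],.02);print(p.mean(0).round(4))
E
python3 -m inch '[[[0.2,0,0.3],[-0.003,0.0018,0.035],1],[[0.2,0,0.3],[-0.003,0.0018,0.07],1],[[0.2,0,0.3],[-0.003,0.0018,0.1],1],[[0.2,0,0.3],[-0.003,0.0018,0.125],1],[[0.2,0,0.3],[-0.003,0.0018,0.138],1],[[0.2,0,0.3],[-0.003,0.0018,0.138],1],[[0.2,0,0.3],[-0.003,0.0018,0.138],1],[[0.2,0,0.3],[-0.003,0.0018,0.138],0.1],[[0.2,0,0.3],[-0.003,0.0018,0.138],0.1],[[0.2,0,0.3],[-0.003,0.0018,0.138],0.1],[[0.2,0,0.3],[-0.003,0.0018,0.138],0.1],[[0.2,0,0.3],[-0.003,0.0018,0.138],0.1]]' 40
python3 -m inch '[[[0,0,0],[0,0,0],0.1],[[0,0,0],[0,0,0],0.1],[[0,0,0],[0,0,0],0.1],[[0,0,0],[0,0,0],0.1],[[0,0,0],[0,0,0],0.1],[[0,0,0],[0,0,0],0.1],[[0,0,0],[0,0,0],0.1],[[0,0,0],[0,0,0],0.1]]' 40
python3 - <<'E'
from h import *
s=ctrl.read_state()
print(rel((.55,.401,.046),0),s['joint_positions'].round(2),s['eef_pos'],s['width'],s['ft_force'])
E
```

```text
[[ 0.6311  0.1121  0.078 ]
 [ 0.5687 -0.1091  0.078 ]
 [ 0.5396 -0.1012  0.078 ]
 [ 0.6028  0.1192  0.078 ]] [0.5856 0.0052 0.078 ]
[0.5848 0.0044 0.02  ]
t: 23.02
eef_pos: [0.5526, 0.396, 0.0481]
ee_rot: [0.001, 0.709, 0.705, 0.0]
ft_force: [0.8, -0.3, 0.3]
width: 0.0614
t: 23.68
eef_pos: [0.5512, 0.396, 0.0479]
ee_rot: [0.0, 0.709, 0.705, -0.001]
ft_force: [-3.7, -1.1, 3.4]
width: 0.0252
[array([ 0.005 , -0.0013,  0.0019]), array([-0.07,  0.11, -0.3 ])] [-1.04  0.74  0.53  1.7  -0.48  0.83 -0.3 ] [0.55123844 0.39597908 0.04789778] 0.025209609071615267 [-3.73440809 -1.11914351  3.35322593]
```

```bash
python3 -m inch '[[[0,0,0],[0,0,-0.03],0.1],[[0,0,0],[0,0,-0.07],0.1],[[0,0,0],[0,0,-0.1],0.1],[[0,0,0],[0,0,-0.13],0.1],[[0,0,0],[0,0,-0.15],0.1],[[0,0,0],[0,0,-0.15],0.1]]' 40
python3 - <<'E'
from h import *
s=ctrl.read_state()
print(rel((.645,-.0115,.19),np.pi/2-.289),s['joint_positions'].round(2),s['eef_pos'],s['width'],s['ft_force'])
E
```

```text
t: 24.18
eef_pos: [0.5546, 0.3971, 0.2025]
ee_rot: [0.001, 0.709, 0.705, 0.004]
ft_force: [1.7, -0.4, -2.3]
width: 0.0248
[array([-0.4081,  0.0927,  0.0118]), array([  0.49,   0.1 , -73.78])] [-1.1   0.57  0.63  1.6  -0.37  1.08 -0.38] [0.55464134 0.39709349 0.20249834] 0.02481222741009703 [ 1.6642894  -0.43454442 -2.31033561]
```

```bash
python3 -m inch '[[[0,0,-6],[-0.034,0.008,0],0.1],[[0,0,-12],[-0.068,0.016,0],0.1],[[0,0,-18],[-0.102,0.024,0],0.1],[[0,0,-24],[-0.136,0.032,0],0.1],[[0,0,-30],[-0.17,0.04,0],0.1],[[0,0,-37],[-0.204,0.048,0],0.1],[[0,0,-44],[-0.238,0.056,0],0.1],[[0,0,-51],[-0.272,0.064,0],0.1],[[0,0,-58],[-0.306,0.071,0],0.1],[[0,0,-65],[-0.34,0.078,0],0.1],[[0.5,0,-72],[-0.374,0.085,0],0.1],[[0.5,0,-73.8],[-0.4,0.09,0],0.1]]' 40
python3 - <<'E'
from h import *
s=ctrl.read_state()
a=np.pi/2-.289; q=s['ee_rot'];M=R.from_quat([q[1],q[2],q[3],q[0]]).as_matrix(); tx=M[:,0]
p=np.array([.6448,-.0118,.12])-.005*tx; print(M.round(3))
print(rel(p,a),p,s['joint_positions'].round(2),s['eef_pos'],s['width'],s['ft_force'])
E
```

```text
t: 25.18
eef_pos: [0.6418, -0.0076, 0.1993]
ee_rot: [-0.0, 0.143, 0.99, -0.002]
ft_force: [1.3, -1.2, -3.7]
width: 0.0251
[[-0.959  0.283 -0.001]
 [ 0.283  0.959 -0.004]
 [ 0.    -0.004 -1.   ]]
[array([-0.009 , -0.0029,  0.0793]), array([-0.22, -0.  ,  0.11])] [ 0.64959541 -0.01321563  0.11999971] [-0.33  0.47  0.38  1.69 -0.2   1.02  1.4 ] [ 0.64184987 -0.00763429  0.19926443] 0.025055765879258028 [ 1.28529875 -1.18509672 -3.709316  ]
```

```bash
python3 -m inch '[[[0,0,0],[-0.009,-0.003,0.03],0.1],[[0,0,0],[-0.009,-0.003,0.06],0.1],[[0,0,0],[-0.009,-0.003,0.09],0.1],[[0,0,0],[-0.009,-0.003,0.11],0.1],[[0,0,0],[-0.009,-0.003,0.12],0.1],[[0,0,0],[-0.009,-0.003,0.122],0.1],[[0,0,0],[-0.009,-0.003,0.122],0.1],[[0,0,0],[-0.009,-0.003,0.122],0.1]]' 40
python3 - <<'E'
from h import *
s=ctrl.read_state()
a=np.pi/2-.289; q=s['ee_rot'];M=R.from_quat([q[1],q[2],q[3],q[0]]).as_matrix(); tx=M[:,0]
p=np.array([.6448,-.0118,.068])-.005*tx
print(rel(p,a),p,s['eef_pos'],s['width'],s['ft_force'])
snap('side','s4.png',(190,150,400,300),3.8)
E
```

```text
t: 25.85
eef_pos: [0.6504, -0.0137, 0.0781]
ee_rot: [0.001, 0.143, 0.99, -0.002]
ft_force: [0.3, 0.9, -3.3]
width: 0.0248
[array([0.001 , 0.0003, 0.0101]), array([-0.2 ,  0.12,  0.11])] [ 0.64959536 -0.01321578  0.06801047] [ 0.65044711 -0.01369542  0.0781238 ] 0.024826550524924478 [ 0.28642538  0.85204194 -3.32449558]
```

View pics/s4.png

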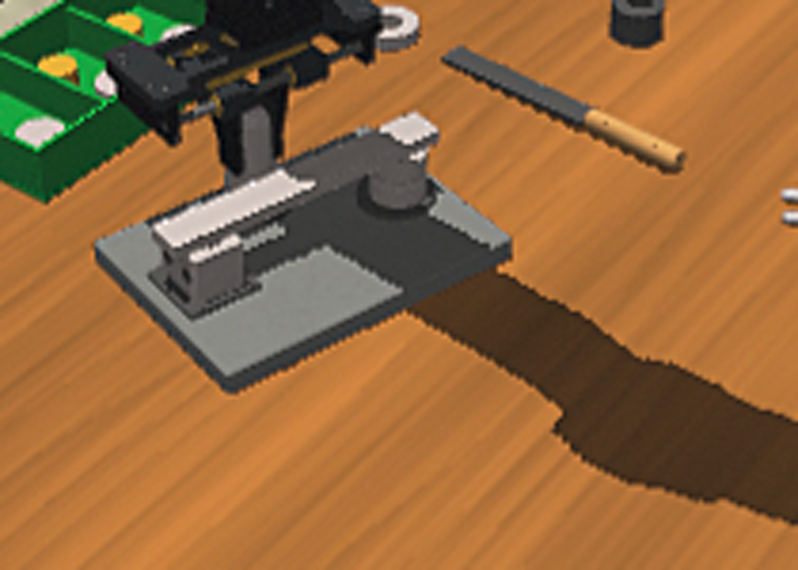

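The post (255,150) is held upright behind the bar, which is undisturbed on both supports. Lowering and releasing.

```bash
python3 -m inch '[[[0,0,0],[0.001,0,0.004],0.1],[[0,0,0],[0.001,0,0.008],0.1],[[0,0,0],[0.001,0,0.0105],0.1],[[0,0,0],[0.001,0,0.0105],0.1],[[0,0,0],[0.001,0,0.0105],0.1]]' 40
python3 - <<'E'
from h import *
s=ctrl.read_state(); print(s['eef_pos'],s['width'],s['ft_force'])
E
```

```text
t: 26.32
eef_pos: [0.6497, -0.0134, 0.0682]
ee_rot: [0.001, 0.143, 0.99, -0.002]
ft_force: [0.2, 0.3, -3.4]
width: 0.0246
[ 0.64972332 -0.01336087  0.06817116] 0.024649895018345393 [ 0.20480545  0.3438248  -3.39559568]
```

```bash
python3 -m inch '[[[0,0,0],[0,0,0.001],0.1],[[0,0,0],[0,0,0.0015],0.1],[[0,0,0],[0,0,0.0015],0.1],[[0,0,0],[0,0,0.001],0.6],[[0,0,0],[0,0,0.001],0.6],[[0,0,0],[0,0,0.001],0.6],[[0,0,0],[0,0,0.001],0.6],[[0,0,0],[0,0,-0.03],0.6],[[0,0,0],[0,0,-0.065],0.6],[[0,0,0],[0,0,-0.1],1],[[0,0,0],[0,0,-0.12],1],[[0,0,0],[0,0,-0.12],1]]' 40
python3 - <<'E'
from h import *
s=ctrl.read_state()
print(rel((.5505,-.408,.19),np.pi/2-.289),s['joint_positions'].round(2),s['eef_pos'],s['width'],s['ft_force'])
E
```

```text
t: 27.32
eef_pos: [0.6528, -0.0134, 0.1939]
ee_rot: [0.006, 0.143, 0.99, -0.001]
ft_force: [1.3, 0.4, -0.4]
width: 0.0647
[array([-0.0137, -0.4074,  0.0039]), array([0.03, 0.73, 0.1 ])] [-0.32  0.49  0.38  1.67 -0.21  1.    1.42] [ 0.65276281 -0.01337827  0.19388702] 0.06471016336862088 [ 1.25145293  0.43448775 -0.44182127]
```

```bash
python3 -m inch '[[[0,0.7,0],[-0.001,-0.04,0],1],[[0,0.7,0],[-0.003,-0.08,0],1],[[0,0.7,0],[-0.004,-0.12,0],1],[[0,0.7,0],[-0.005,-0.16,0],1],[[0,0.7,0],[-0.007,-0.2,0],1],[[0,0.7,0],[-0.008,-0.24,0],1],[[0,0.7,0],[-0.01,-0.28,0],1],[[0,0.7,0],[-0.011,-0.32,0],1],[[0,0.7,0],[-0.012,-0.36,0],1],[[0,0.7,0],[-0.013,-0.39,0],1],[[0,0.7,0],[-0.0137,-0.407,0],1],[[0,0.7,0],[-0.0137,-0.407,0],1]]' 40
python3 - <<'E'
from h import *
s=ctrl.read_state()
print(rel((.5505,-.408,.034),np.pi/2-.289),s['joint_positions'].round(2),s['eef_pos'],s['width'],s['ft_force'])
snap('top','t3.png',(150,120,360,260),3.8)
E
```

```text
t: 28.32
eef_pos: [0.5469, -0.4135, 0.193]
ee_rot: [-0.001, 0.147, 0.989, -0.002]
ft_force: [-0.2, -0.7, 0.0]
width: 0.0867
[array([-0.0019,  0.0068,  0.159 ]), array([-0.2 , -0.04, -0.36])] [ 0.29  0.56  0.44  1.58 -0.25  1.06  2.07] [ 0.54693815 -0.4134649   0.19304683] 0.0866897192724466 [-0.239759   -0.72081908  0.02092874]
```

View pics/t3.png

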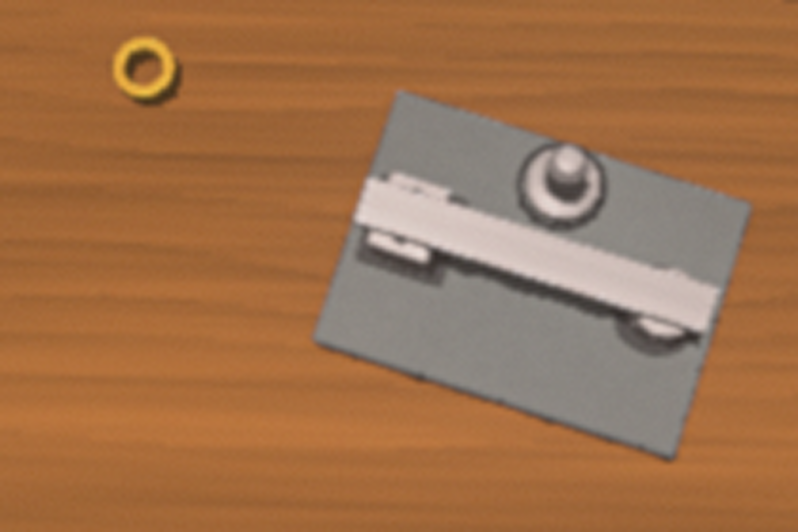

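The post foot (562,184) sits centred inside the ring (562,186), and the bar hasn't moved. Next is the weight.

```bash
python3 -m inch '[[[0,0,-0.4],[-0.002,0.0068,0.035],1],[[0,0,-0.4],[-0.002,0.0068,0.07],1],[[0,0,-0.4],[-0.002,0.0068,0.105],1],[[0,0,-0.4],[-0.002,0.0068,0.12],1],[[0,0,-0.4],[-0.002,0.0068,0.12],1]]' 40
python3 - <<'E'
from h import *
s=ctrl.read_state()
print(rel((.5505,-.408,.034),np.pi/2-.289),s['eef_pos'],s['width'])
E
```

```text
t: 28.78
eef_pos: [0.5509, -0.4005, 0.068]
ee_rot: [-0.004, 0.141, 0.99, 0.002]
ft_force: [-0.3, -0.3, -0.2]
width: 0.0869
[array([-0.002 , -0.0074,  0.034 ]), array([ 0.17, -0.54,  0.34])] [ 0.55087523 -0.40053324  0.06804119] 0.0869034782471241
```

```bash
python3 -m inch '[[[0,-0.5,0.3],[-0.002,-0.007,0.005],1],[[0,-0.5,0.3],[-0.002,-0.007,0.02],1],[[0,-0.5,0.3],[-0.002,-0.007,0.032],1],[[0,-0.5,0.3],[-0.002,-0.007,0.034],1],[[0,-0.5,0.3],[-0.002,-0.007,0.034],1],[[0,-0.5,0.3],[-0.002,-0.007,0.034],1]]' 40
python3 - <<'E'
from h import *
s=ctrl.read_state()
print(rel((.5505,-.408,.034),np.pi/2-.289),s['eef_pos'],s['width'],s['ft_force'])
E
```

```text
t: 29.28
eef_pos: [0.5508, -0.4078, 0.0344]
ee_rot: [0.0, 0.144, 0.99, 0.001]
ft_force: [0.1, -0.3, 1.2]
width: 0.0871
[array([ 0.0003, -0.0003,  0.0004]), array([0.16, 0.  , 0.04])] [ 0.5508288  -0.40782653  0.03438502] 0.08714411591994005 [ 0.08488219 -0.27990409  1.21774001]
```

```bash
python3 -m inch '[[[0,0,0],[0,0,0],0.3],[[0,0,0],[0,0,0],0.3],[[0,0,0],[0,0,0],0.3],[[0,0,0],[0,0,0],0.3],[[0,0,0],[0,0,0],0.3],[[0,0,0],[0,0,0],0.3],[[0,0,0],[0,0,0],0.3],[[0,0,0],[0,0,0],0.3],[[0,0,0],[0,0,0],0.3],[[0,0,0],[0,0,0],0.3]]' 40
python3 -m inch '[[[0,0,0],[0,0,-0.03],0.3],[[0,0,0],[0,0,-0.07],0.3],[[0,0,0],[0,0,-0.11],0.3],[[0,0,0],[0,0,-0.15],0.3],[[0,0,0],[0,0,-0.16],0.3],[[0,0,0],[0,0,-0.16],0.3],[[0,0,0],[0,0,-0.16],0.3]]' 40
python3 - <<'E'
from h import *
s=ctrl.read_state()
print(rel((.5875,.0055,.19),np.pi/2-.289),s['eef_pos'],s['width'],s['ft_force'])
E
```

```text
t: 30.12
eef_pos: [0.5508, -0.4081, 0.0344]
ee_rot: [0.0, 0.144, 0.99, 0.001]
ft_force: [-1.1, -1.5, -0.4]
width: 0.0447
t: 30.7
eef_pos: [0.55, -0.4076, 0.1931]
ee_rot: [-0.001, 0.144, 0.99, 0.002]
ft_force: [-0.2, -0.2, -4.8]
width: 0.0449
[array([0.0815, 0.4067, 0.0047]), array([ 0.21, -0.1 ,  0.04])] [ 0.55004445 -0.40757972  0.19305908] 0.04490102787838695 [-0.15147248 -0.18334709 -4.79673438]
```

```bash
python3 -m inch '[[[0,0,0],[0.007,0.035,0],0.3],[[0,0,0],[0.015,0.074,0],0.3],[[0,0,0],[0.023,0.113,0],0.3],[[0,0,0],[0.031,0.152,0],0.3],[[0,0,0],[0.039,0.191,0],0.3],[[0,0,0],[0.046,0.23,0],0.3],[[0,0,0],[0.054,0.269,0],0.3],[[0,0,0],[0.062,0.308,0],0.3],[[0,0,0],[0.07,0.347,0],0.3],[[0,0,0],[0.077,0.382,0],0.3],[[0,0,0],[0.08,0.4,0],0.3],[[0,0,0],[0.0815,0.4067,0],0.3]]' 40
python3 -m inch '[[[0,0,0],[0,0,0],0.3],[[0,0,0],[0,0,0],0.3],[[0,0,0],[0,0,0],0.3]]'
python3 - <<'E'
from h import *
s=ctrl.read_state()
print(rel((.5875,.0052,.122),np.pi/2-.289),s['eef_pos'],s['width'],s['ft_force'])
E
```

```text
t: 31.7
eef_pos: [0.5856, 0.0114, 0.191]
ee_rot: [-0.004, 0.14, 0.99, 0.002]
ft_force: [1.0, 0.2, -3.7]
width: 0.0447
t: 31.95
eef_pos: [0.5845, 0.0096, 0.1894]
ee_rot: [-0.006, 0.141, 0.99, 0.001]
ft_force: [0.7, 0.0, -3.8]
width: 0.0445
[array([-0.0049, -0.0035,  0.0674]), array([ 0.07, -0.65,  0.36])] [0.58449394 0.00958597 0.18942978] 0.04450471217272258 [ 6.94560970e-01  3.21443801e-03 -3.83542514e+00]
```

```bash
python3 -m inch '[[[0,-0.6,0.4],[-0.005,-0.0035,0.015],0.3],[[0,-0.6,0.4],[-0.005,-0.0035,0.035],0.3],[[0,-0.6,0.4],[-0.005,-0.0035,0.055],0.3],[[0,-0.6,0.4],[-0.005,-0.0035,0.065],0.3],[[0,-0.6,0.4],[-0.005,-0.0035,0.067],0.3],[[0,-0.6,0.4],[-0.005,-0.0035,0.067],0.3],[[0,-0.6,0.4],[-0.005,-0.0035,0.067],0.3]]' 40
python3 - <<'E'
from h import *
s=ctrl.read_state()
print(rel((.5875,.0052,.1124),np.pi/2-.289),s['eef_pos'],s['width'],s['ft_force'])
E
```

```text
t: 32.53
eef_pos: [0.5884, 0.0043, 0.1232]
ee_rot: [0.0, 0.145, 0.989, 0.001]
ft_force: [0.7, -0.1, -3.8]
width: 0.0443
[array([0.0011, 0.0005, 0.0108]), array([ 0.08,  0.04, -0.1 ])] [0.58838726 0.00434627 0.12323477] 0.044304156938317185 [ 0.69676557 -0.05390589 -3.79790934]
```

```bash
python3 -m inch '[[[0,0,0],[0.001,0.0005,0.004],0.3],[[0,0,0],[0.001,0.0005,0.008],0.3],[[0,0,0],[0.001,0.0005,0.0105],0.3],[[0,0,0],[0.001,0.0005,0.011],0.3],[[0,0,0],[0.001,0.0005,0.011],0.3],[[0,0,0],[0.001,0.0005,0.011],0.3]]' 40
python3 - <<'E'
from h import *
s=ctrl.read_state()
print(rel((.5875,.0052,.1124)),s['eef_pos'],s['width'],s['ft_force'])
E
```

```text
t: 33.03
eef_pos: [0.5876, 0.0052, 0.1124]
ee_rot: [0.0, 0.145, 0.989, 0.001]
ft_force: [-0.8, 0.2, -2.1]
width: 0.0447
[array([ 0.0001, -0.0001, -0.    ])] [0.58759175 0.0052387  0.11239464] 0.04472906042815124 [-0.80381006  0.24561428 -2.10820465]
```

```bash
python3 -m inch '[[[0,0,0],[0,0,0.0007],0.3],[[0,0,0],[0,0,0.0007],0.3],[[0,0,0],[0,0,0],0.8],[[0,0,0],[0,0,0],0.8],[[0,0,0],[0,0,0],0.9],[[0,0,0],[0,0,-0.001],0.9],[[0,0,0],[0,0,-0.025],1],[[0,0,0],[0,0,-0.06],1],[[0,0,0],[0,0,-0.1],1],[[0,0,0],[0,0,-0.13],1],[[0,0,0],[-0.02,-0.03,-0.14],1],[[0,0,0],[-0.02,-0.07,-0.14],1]]' 40
python3 -m inch '[[[0,0,0],[0,-0.04,0],1],[[0,0,0],[0,-0.08,0],1],[[0,0,0],[0,-0.12,0],1],[[0,0,0],[0,-0.16,0],1],[[0,0,0],[0,-0.2,0],1],[[0,0,0],[0,-0.24,0],1],[[0,0,0],[0,-0.26,0],1],[[0,0,0],[0,-0.26,0],1],[[0,0,0],[0,-0.26,0],1]]'
python3 - <<'E'
from h import *
print(ctrl.read_state()['ft_force'])
a=snap('top','t4.png',(200,130,350,250),5); b=snap('side','s5.png',(200,150,340,270),5)
c=np.hstack([cv2.resize(a,None,fx=2.7,fy=2.7,interpolation=2),cv2.resize(b,None,fx=2.7,fy=2.7,interpolation=2)]) ; print(c.shape); cv2.imwrite('pics/fin.png',c)
E
```

```text
t: 34.03
eef_pos: [0.5918, -0.065, 0.2564]
ee_rot: [0.006, 0.141, 0.99, 0.002]
ft_force: [1.3, -1.3, 0.3]
width: 0.0865
t: 34.78
eef_pos: [0.5187, -0.3161, 0.255]
ee_rot: [0.006, 0.142, 0.99, 0.002]
ft_force: [1.1, 1.1, -0.0]
width: 0.087
[ 1.13768298  1.14640223 -0.03769921]
(324, 783, 3)
```

View pics/fin.png

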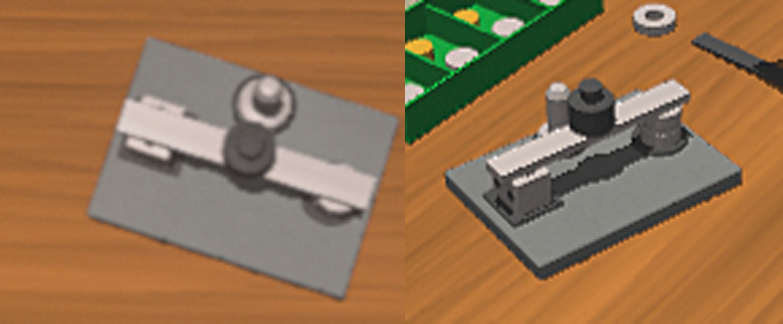

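Everything stands: weight at (249,148) on the bar, post (266,100) in the ring. One numeric check, then I hand in.

```bash
python3 - <<'E'
from fit import *
p=lambda u,v,z:unproj('top',[[u/2.7+200,v/2.7+130]],z)[0].round(4)
print('weight body top',p(249,148,.110),'knob',p(251,142,.128),'bar ref .5856 .0052')
im=cv2.imread('pics/raw_t4.png').astype(float).mean(2); im0=cv2.imread('pics/raw_t3.png').astype(float).mean(2)
d=((im0-im)>60).astype(np.uint8)
m=np.zeros_like(d); u,v=proj('top',[[.5876,.0052,.11]])[0].astype(int); m[v-20:v+20,u-20:u+20]=d[v-20:v+20,u-20:u+20]
m=m.astype(float); q,i=fit('top',m,'weight',(.5876,.0052,0),.078,False); print('fit weight',q.round(4),round(i,2))
ctrl.close_job()
E
```

```text
weight body top [0.5842 0.0048 0.11  ] knob [0.5857 0.0041 0.128 ] bar ref .5856 .0052
fit weight [0.5858 0.005 ] 0.65
the job is handed in; nothing more can be done
```

The load check is set up as asked and handed in after about 35 s of the 128 s allowed. `close_job()` reports no verdict.

I placed the block on the square pad, the column on the round pad and the bar across both. The post then went on the ring mark and the weight on the middle of the bar. The arm then drew clear. The green look-alike was not touched.

**Last checks, from the pictures and poses:**
- **Supports:** the block and column came out within about 1–2 mm of their pad centres, comparing picture readings of both.
- **Bar:** its centre measured about 1 mm from the plate centre and in line within about 0.01 rad. It lay flat on both supports.
- **Post:** its foot sat centred inside the ring, to within about 1 mm.
- **Weight:** it measured within about 2 mm of the bar's middle.
- **Final views:** everything was upright, and the tool read no more than about 1 N.

**What disagreed or went wrong:**
- **Pixel readings:** points I read by hand came out 2–3 mm lower in x than the silhouette fits. The calibration is only good to about 2 mm, so I compared like with like.
- **Weight fit:** the last silhouette fit of the weight overlapped poorly (0.65). It still agreed with the hand readings.
- **Wrist turn:** one turn before the column pick ran joint 7 to -2.66, the edge of its range, with joints 3 and 5 also at theirs. The arm stopped short and I turned it back the other way; I saw no reading beyond the range.
- **Post grip:** I gripped the post about 5 mm off centre and allowed for it when placing.

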